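# Lay the ceramic master ball in the leaning pot

## Task

Put the white ceramic master ball away: take it off its steel ring and lower it into the blue pot that leans in its stand, keeping hold of it until you feel it rest in the low corner on the pot's soft sprung floor, then let go and draw the gripper out. The ball chips easily, so never drop it or press or knock it hard against the pot; the pot's floor stands at a different height every time. Leave the mug, the stepped shaft and the taper plug as they stand.

Things in the scene. Friction and masses are not known exactly. Their poses are not given: they have to be found in the camera images.
- ball_center (a point): Centre of the loose white ceramic ball, 50 mm in diameter, 0.2 to 0.35 kg. It starts on the steel ring, its centre about 42 mm above the desk.
- ring: Loose plain steel ring gauge lying flat on the desk, 65 mm outside diameter, 20 mm high, the ball's resting place; origin at the centre of its underside.
- pot: Deep blue open rectangular pot, fixed. Origin: centre of its mouth, in the rim plane, about 126 mm above the desk. z points out of the mouth along the pot's depth, leaning 38 degrees from vertical towards the pot's low side (roughly -y, the robot's right); x points across the mouth to the higher, far wall; y is level. Inside 90 mm along x, 150 mm along y, walls 5 mm, outer bottom at z = -100 mm.
- pot_low (a point): Middle of the low wall's inner top edge (pot x = -45 mm, z = 0), same axes as the pot. The floor inside is a black plate square to the pot's z, 56 to 76 mm below the rim, differently each time and not reported: feel for it. It is sprung (8 mm travel, 0.8 N/mm). A ball at rest in the low corner, where floor meets this wall, has its centre 25 mm from the wall and 25 mm above the plate.
- stand: Dark steel base plate, 150 x 150 x 6 mm, with bent-bar cradle, fixed to the desk, carrying the pot; origin at the centre of its underside, same yaw as the pot.
- mug: Bystander: loose green tea mug, 96 mm high, 86 mm across, with handle; origin under the middle of its outline.
- shaft: Bystander: loose steel stepped shaft standing on end, 33 mm across, 95 mm high, easily toppled; origin at the centre of its underside.
- plug: Bystander: loose steel taper plug (cone), 42 mm across its foot, 36 mm high; origin at the centre of its underside.
Mind the look-alikes: they are no part of the job. Leave any yellow look-alike of the part that bears ball_center alone.

How it is judged:
By the outcome, as a careful person would: the job done as asked, in the order asked, and still so for the second after the job is handed in, with the robot touching nothing.
It also fails if it takes over 45 s, if anything falls off the work surface, if the arm or the gripper's body presses on something with over 40 N, if the wrist force passes 120 N, or if a joint passes its speed limit or range.

## Robot

A 6-joint arm with a two-finger parallel gripper is mounted at the origin on the work surface; the furniture and walls round the work are solid. World frame = base frame: x ahead of the robot, y to its left, z up, the work surface at z = 0. Lengths are in mm, angles in degrees, forces in N, time in s.
With the tool pointing down it reaches from about 300 to 850 mm from the base axis. Payload 4.2 kg.
Tool frame: the origin (TCP) lies midway between the tips of the shut fingers; the grasp point (between the pads) lies 19 mm behind it; z points along the fingers, y is the line along which they close (so a half turn about z gives the same grasp; the last joint's range is limited). The gripper opens to 91 mm and grips with 3 to 60 N. Pads are 32 mm wide; open, the fingers measure 118 mm over their backs; the gripper's body (76 mm by 178 mm) begins 60 mm behind the grasp point.
Start: joints at [-64.4, 18.312, 89.639, -0, 72.044, -1.146], TCP at [258.773, -513.497, 213.976] pointing down, gripper open.
Joint ranges: [-177.97, 177.97], [-48.28, 115.42], [12.27, 149.76], [-77.06, 257.06], [2.81, 150.46], [-146.56, 146.56]. Speed limits (degrees/s): [147.25, 147.25, 180, 180, 180, 180].

## Interface

Orientations are given as [roll, pitch, yaw] about the fixed x, y, z axes, in that order (R = Rz(yaw) Ry(pitch) Rx(roll)).
In Python, from workcell import env gives the robot as it stands.
- The arm moves only by the tool send_rows, never from a script. Its argument "steps" is a list that holds one entry, the list of rows, each a list of 5 numbers: the shift along the tool's x, y, z scaled (see below), then the turn about the tool's z scaled (see below), then the opening, from 0 (shut) to 1 (fully open). In form: [[[dx, dy, dz, yaw, fingers], ...]]. A call has 1 to 5 rows; each row shifts and turns the commanded pose from where the row before left it, along the tool's axes as they then stand; what a row does not reach is not made up. The controller multiplies each number of a shift by 0.04 m and each number of a turn by 0.12 rad. A row lasts 1/12 s, in which the tool goes at most 41.7 mm and 7.16 degrees, less where a joint would pass 70% of its speed; a pose out of reach is approached as far as the arm can. A call with a number of a shift or a turn outside -1 to 1 is refused whole. A call with a gripper value outside its range is refused whole. The fingers move at their own pace and stop on an object; "squeeze" is the grip in N (left out, the last holds). Time passes only in rows, so rows that do not move let the fingers close. It gives the time, the measured TCP pose, the force, the opening and the grip force at its end, in the units of the state.
- env.state(): the state, without advancing time (a new reading comes with each control period).
- env.grab_frame(name): name is "side" or "top"; returns a dict with "pixels" (400x640x3 uint8, red, green, blue), "depth" (400x640 float32, mm along the optical axis (not along the pixel's ray), 0 where there is no reading), "intrinsics" (3x3 intrinsics, pixels), "cam_to_world" (4x4, takes a point from camera to world coordinates). Camera axes: x right, y down, z forward; pixel columns grow to the right and rows downward; lengths in mm; the calibration is good to about 2 mm. A picture is of the moment at which its call begins.
- env.job_done(): hands the job in; it is judged then, once.
The state is a dict: "time_s": time; "qpos": joint angles; "qvel": joint speeds; "effort": joint torques, N m; "ee_pos": TCP position; "ee_rot": TCP orientation; "force": force on the tool from outside, world axes, zero at the start; "torque": the same for the moment, N m; "gripper_width": finger opening in mm; "gripper_force": force on a finger pad.
Only numpy, scipy, OpenCV 4.12 (cv2) and the standard library are available. Lean on these libraries where they do the work, as an engineer would, in place of code of your own. Each camera call takes 0.05 s, during which the arm holds its last target. There are 200 camera calls.

## Working session

There is one attempt and no reset: what is moved stays moved. The work goes in short steps, Python scripts to look and compute and a tool call to move; the robot and the scene stay as the last step left them, time stands still between calls to the robot, and variables do not carry over. Pictures are saved under pics/ and viewed, at most 10 in all, crops included, and the job is handed in when it is done.

Besides the shell and the picture viewer there is one more tool, called after "Request:" as a command line: name --argument value ..., lists and objects as JSON in quotes. send_rows: Moves the arm, as the interface text tells. Shifts and turns lie within -1 to 1; 1 stands for 0.04 m of shift or 0.12 rad of turn. Its arguments: {"type":"object","properties":{"steps":{"type":"array"},"squeeze":{"type":"number"}},"required":["steps"]}

```bash
mkdir -p pics; ls; python3 - <<'E'
from workcell import env
import cv2,numpy as np
s=env.state();print(s)
for n in("side","top"):
    f=env.grab_frame(n);cv2.imwrite(f"pics/{n}0.png",f["pixels"][:,:,::-1]);np.savez(f"{n}0.npz",**f)
    print(n,f["intrinsics"],f["cam_to_world"].round(3))
E
```

```text
pics
{'time_s': 0.0, 'qpos': array([-6.44005106e+01,  1.83495097e+01,  8.97051083e+01,  2.36162475e-03,
        7.20432574e+01, -1.14740961e+00]), 'qvel': array([ 0.04653574, -0.02896138, -0.10607966, -0.03468342,  0.0384483 ,
       -0.07223124]), 'effort': array([ 6.55109852e-04, -4.12465024e+01, -2.31973028e+01,  7.26297917e-02,
        4.56526293e-02, -1.35486766e-04]), 'ee_pos': array([ 258.56422039, -513.0314566 ,  213.15043551]), 'ee_rot': array([-1.79902189e+02, -4.20481941e-03,  2.67461655e+01]), 'force': array([-0.23110385,  0.46472895,  0.1258371 ]), 'torque': array([ 0.01634502,  0.01736532, -0.02451699]), 'gripper_force': 0.0, 'gripper_width': 91.26300767480001}
side [[420.56481183   0.         317.2322347 ]
 [  0.         420.56481183 195.35090492]
 [  0.           0.           1.        ]] [[ 1.00000e+00  1.10000e-02  1.90000e-02  5.04095e+02]
 [-9.00000e-03 -5.97000e-01  8.03000e-01 -8.63400e+02]
 [ 2.10000e-02 -8.03000e-01 -5.96000e-01  7.23824e+02]
 [ 0.00000e+00  0.00000e+00  0.00000e+00  1.00000e+00]]
top [[509.65150169   0.         320.86493502]
 [  0.         509.65150169 194.34852983]
 [  0.           0.           1.        ]] [[ 3.000000e-03 -9.960000e-01  8.800000e-02  4.343100e+02]
 [-1.000000e+00 -2.000000e-03  1.300000e-02 -3.592800e+01]
 [-1.300000e-02 -8.800000e-02 -9.960000e-01  1.322021e+03]
 [ 0.000000e+00  0.000000e+00  0.000000e+00  1.000000e+00]]
```

View pics/side0.png

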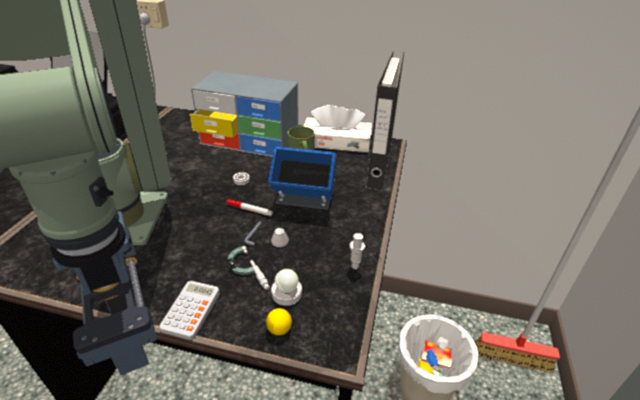

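View pics/top0.png

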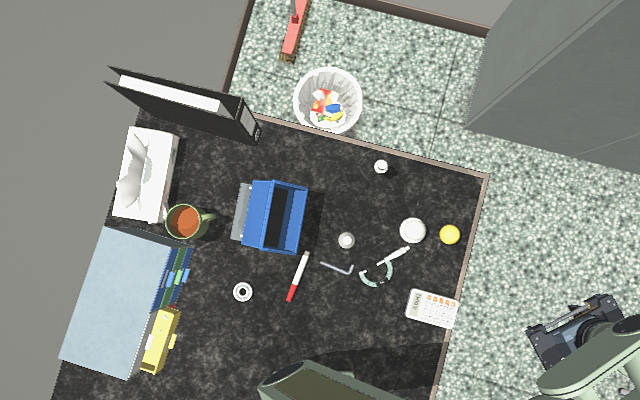

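The side view shows the white ball on its ring at (287,280) and the blue pot at (303,172). The top view shows the ball at (412,230) and the pot at (272,215).

Things that could be taken for the ball (side-view pixels):
- yellow ball (279,322)
- white cone plug (280,237)
- stepped shaft (357,250)
- bearing ring (241,178)

I choose the white sphere at (287,280). Next I measure it, the pot and the gripper's real shape.

```bash
cat > h.py <<'E'
import numpy as np,cv2
from scipy.spatial.transform import Rotation as Ro
def load(n): return dict(np.load(n+".npz"))
def cloud(f):
    K=f["intrinsics"];v,u=np.mgrid[:400,:640];d=f["depth"]
    P=np.stack([(u-K[0,2])/K[0,0]*d,(v-K[1,2])/K[1,1]*d,d],-1)
    T=f["cam_to_world"];return P@T[:3,:3].T+T[:3,3]
def ray(f,px):
    K=f["intrinsics"];T=f["cam_to_world"]
    r=T[:3,:3]@np.array([(px[0]-K[0,2])/K[0,0],(px[1]-K[1,2])/K[1,1],1]);return T[:3,3],r/np.linalg.norm(r)
def cross(f1,p1,f2,p2):
    a,r=ray(f1,p1);b,s=ray(f2,p2)
    t=np.linalg.lstsq(np.c_[r,-s],b-a,rcond=None)[0];p,q=a+t[0]*r,b+t[1]*s
    return (p+q)/2,np.linalg.norm(p-q)
def sphere(P):
    A=np.c_[2*P,np.ones(len(P))];x=np.linalg.lstsq(A,(P**2).sum(1),rcond=None)[0]
    return x[:3],np.sqrt(x[3]+x[:3]@x[:3])
E
python3 - <<'E'
from h import *
np.set_printoptions(suppress=True,precision=1)
fs={n:load(n+"0") for n in("side","top")}
C={n:cloud(f) for n,f in fs.items()}
for n,c in(("side",(287,280)),("top",(412,230))):
    P=C[n];m=np.zeros((400,640),bool);m[c[1]-22:c[1]+23,c[0]-22:c[0]+23]=1
    im=fs[n]["pixels"].astype(int);w=m&(im.min(2)>90)&(np.ptp(im,2)<60)
    b=w&(P[...,2]>36)&(fs[n]["depth"]>0)
    print(n,"ball",b.sum(),P[b].mean(0),"sphere",sphere(P[b]),"zmax",P[b][:,2].max(),"ctr px",np.argwhere(b).mean(0)[::-1])
    r=w&(P[...,2]>12)&(P[...,2]<24);print(" ring",r.sum(),P[r].mean(0),P[r].min(0),P[r].max(0))
# pot rim
for n in C:
    im=fs[n]["pixels"];h=cv2.cvtColor(im,cv2.COLOR_RGB2HSV);P=C[n]
    m=(h[...,0]>100)&(h[...,0]<120)&(h[...,1]>150)&(P[...,2]>50)&(P[...,2]<175)&(P[...,0]>300)&(P[...,0]<560)&(P[...,1]>-60)&(P[...,1]<130)
    nn,l,st,ce=cv2.connectedComponentsWithStats(m.astype(np.uint8));k=1+st[1:,4].argmax();print(n,"pot",st[k]);Q=P[l==k];print(Q.min(0),Q.max(0))
    np.save(n+"_pot.npy",Q)
# gripper in tool frame
R=Ro.from_euler('xyz',[-179.9,0,26.746],degrees=True).as_matrix();t=np.array([258.56,-513.03,213.15])
for n in C:
    Q=(C[n]-t)@R; m=(np.abs(Q)<[150,150,260]).all(-1)&(fs[n]["depth"]>0)&(Q[...,2]<8);Q=Q[m]
    print(n)
    for z in range(-240,10,10):
        q=Q[(Q[:,2]>=z)&(Q[:,2]<z+10)]
        if len(q)>3:print(z,len(q),q[:,:2].min(0),q[:,:2].max(0))
a=cv2.resize(fs["side"]["pixels"][130:330,220:380],None,fx=3,fy=3,interpolation=cv2.INTER_CUBIC)
b=cv2.resize(fs["side"]["pixels"][280:390,60:170],None,fx=2.9,fy=3,interpolation=cv2.INTER_CUBIC)
o=np.zeros((600,800,3),np.uint8);o[:,:480]=a;o[:330,481:800]=b
cv2.imwrite("pics/crop.png",o[:,:,::-1])
E
```

```text
side ball 419 [ 458.7 -263.9   56. ] sphere (array([ 458. , -254. ,   43.8]), np.float64(23.857261161413174)) zmax 68.54279060467877 ctr px [286.4 280.5]
 ring 340 [ 456.3 -267.2   19.1] [ 407.8 -286.1   12.1] [ 489.1 -219.1   23.7]
top ball 316 [ 458.5 -249.5   59.3] sphere (array([ 458.6, -251.7,   45.6]), np.float64(23.168430843211144)) zmax 72.59215807751343 ctr px [414.  229.6]
 ring 227 [ 449.  -240.6   18.8] [ 402.3 -282.7   12.1] [ 489.  -205.7   23.8]
side pot [ 268  147   63   49 1236]
[395.9   8.8  50.1] [559.9 130.  156.2]
top pot [265 228   1   4   4]
[452.6 106.3 151.3] [459.4 107.2 158.8]
side
-240 597 [-33.9   0.5] [34.4 36.7]
-230 749 [-36.8 -11. ] [36.5 37.9]
-220 602 [-35.9  -6.5] [36.3 38.1]
-210 312 [-33.2  -2.4] [36.4 37.8]
-200 437 [-31.8  -2.3] [32.6 33.4]
-190 923 [-37.6 -27.5] [37.4 39.1]
-180 196 [-37.5 -48.2] [37.5 36.5]
-170 91 [-36.  -17.4] [37.5 18.9]
-160 303 [-22.3  -4. ] [23.4 18.1]
-150 366 [-22.1 -16.7] [26.  18.3]
-140 309 [-23.5 -16.1] [25.9 18.4]
-130 2438 [-37.9 -87.4] [37.5 90.7]
-120 826 [-37.8 -83.2] [37.6 90.3]
-110 475 [-38.3 -81.6] [38.1 
[... 419 characters left out ...]
0 33 [ 16.5 -34.4] [38.  10.3]
-200 62 [  6.9 -35. ] [38.1 17.4]
-190 282 [  1.  -50.9] [40.  27.1]
-180 287 [ -2.6 -51.7] [40.1 15.7]
-170 52 [ -6.2 -51.8] [38.4 10.8]
-160 40 [-10.9 -52. ] [ 24.6 -46.1]
-150 42 [-15.8 -51.8] [ 24.1 -42.2]
-140 91 [-20.8 -51.6] [28.3 16.5]
-130 1119 [-29.9 -90.4] [39.3 88.7]
-120 415 [-31.5 -91.1] [39.9 89.9]
-110 247 [-35.9 -89. ] [40.3 86.9]
-100 298 [ -0.1 -81.1] [40.7 79.5]
-90 48 [ 18.7 -82.7] [40.5 78.4]
-80 9 [ 14.9 -81.4] [37.2 74.8]
-70 5 [10.8 47.5] [15.9 48.6]
-60 9 [ 8.7 43.4] [13.4 48.3]
-50 7 [ 4.4 45.5] [19.2 53.8]
-40 16 [ 1.2 44.4] [19.7 55.6]
-30 22 [ -0.6 -55.6] [19.7 56. ]
-20 22 [ -5.7 -56.3] [19.7 51.8]
-10 23 [ -8.2 -54.5] [19.2 52.4]
```

View pics/crop.png

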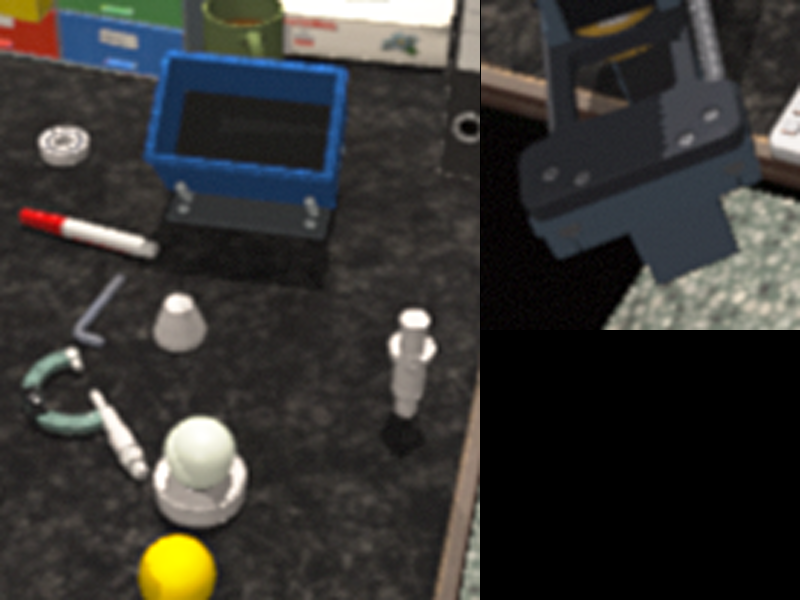

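The crop confirms the white ball sits on its ring. The plug is just behind it, and the yellow ball is in front and left alone. The gripper can't tilt, so its body may come close to the pot's high rim. I'll fit the pot's walls and its floor to see.

```bash
python3 - <<'E'
from h import *
np.set_printoptions(suppress=True,precision=1)
fs={n:load(n+"0") for n in("side","top")}
C={n:cloud(f) for n,f in fs.items()}
# ball & rim corners by two views
def blue(n):
    im=fs[n]["pixels"];h=cv2.cvtColor(im,cv2.COLOR_RGB2HSV);return (h[...,0]>98)&(h[...,0]<125)&(h[...,1]>130)
box={"side":(262,140,342,215),"top":(228,172,312,262)}
M={}
for n in C:
    x0,y0,x1,y1=box[n];m=np.zeros((400,640),np.uint8);m[y0:y1,x0:x1]=blue(n)[y0:y1,x0:x1];M[n]=m
    c,_=cv2.findContours(m,cv2.RETR_EXTERNAL,cv2.CHAIN_APPROX_NONE);c=max(c,key=cv2.contourArea)
    print(n,cv2.contourArea(c),cv2.approxPolyDP(cv2.convexHull(c),3,True)[:,0].tolist())
    P=C[n][m>0];print(" z top",np.sort(P[:,2])[-5:])
    k=C[n][y0:y1,x0:x1];dk=(fs[n]["pixels"][y0:y1,x0:x1].max(2)<60)
    inside=cv2.drawContours(np.zeros((400,640),np.uint8),[cv2.convexHull(c)],-1,1,-1)[y0:y1,x0:x1]>0
    Q=k[dk&inside];Q=Q[(Q[:,2]>20)]
    for _ in range(4):
        ce=Q.mean(0);nv=np.linalg.svd(Q-ce,full_matrices=False)[2][2];nv*=np.sign(nv[2]);Q=Q[np.abs((Q-ce)@nv)<6]
    print(" dark plane",len(Q),ce,nv,"lean",np.degrees(np.arccos(nv[2])),"yaw",np.degrees(np.arctan2(nv[1],nv[0])),Q.min(0),Q.max(0))
o=np.hstack([cv2.resize(fs["side"]["pixels"][135:215,255:345],None,fx=4.4,fy=4.4,interpolation=cv2.INTER_CUBIC)[:350],cv2.resize(fs["top"]["pixels"][170:265,225:315],None,fx=4.4,fy=4.4,interpolation=cv2.INTER_CUBIC)[:350]])
cv2.imwrite("pics/pot.png",o[:,:,::-1]);print(o.shape)
E
```

```text
side 2972.0 [[263, 140], [334, 152], [331, 199], [276, 192], [268, 183]]
 z top [723.8 723.8 723.8 723.8 723.8]
 dark plane 211 [489.9 119.6  71.9] [-0.1 -0.5  0.8] lean 32.57842630424751 yaw -99.8476229295125 [421.1 103.7  66.9] [556.1 135.6  78.4]
top 3748.5 [[307, 188], [295, 254], [241, 243], [253, 180], [273, 179]]
 z top [1322. 1322. 1322. 1322. 1322.]
 dark plane 284 [489.   93.7  50.6] [-0.1 -0.7  0.7] lean 46.36838642036884 yaw -99.9968814709492 [417.   76.   41.2] [561.9 110.6  59.7]
(350, 792, 3)
```

View pics/pot.png

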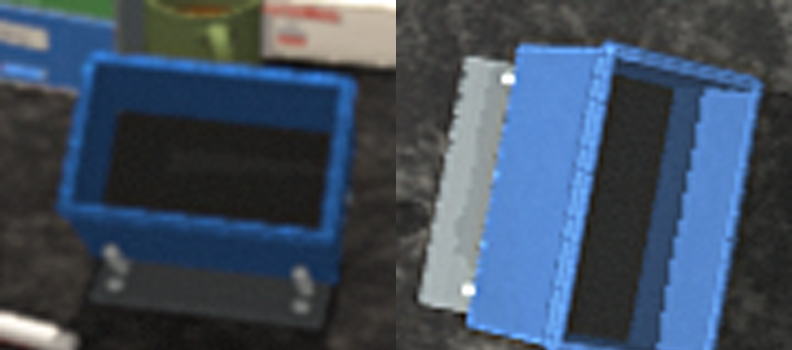

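The crops show the pot's four rim corners in both views. In the side view they are at about (275,147), (336,152), (269,183) and (332,190). The floor's low edge shows in the top view near (288,189), and its far edge in the side view near (281,160).

```bash
python3 - <<'E'
from h import *
np.set_printoptions(suppress=True,precision=1)
fs={n:load(n+"0") for n in("side","top")};C={n:cloud(f) for n,f in fs.items()}
S,T=fs["side"],fs["top"]
pc={"hi-":((275.5,146.8),(259.5,248.2)),"hi+":((335.7,152),(273.2,180.2)),"lo-":((269.1,182.7),(295.5,254)),"lo+":((331.8,189.5),(308,188.5))}
X={k:cross(S,a,T,b) for k,(a,b) in pc.items()}
for k,v in X.items():print(k,*v)
c=np.mean([v[0] for v in X.values()],0)
dx=(X["hi+"][0]-X["hi-"][0]+X["lo+"][0]-X["lo-"][0])/2;yaw=np.degrees(np.arctan2(dx[1],dx[0]))
du=(X["hi+"][0]+X["hi-"][0]-X["lo+"][0]-X["lo-"][0])/2
print("centre",c,"long",np.linalg.norm(dx),"yaw",yaw,"across",np.linalg.norm(du),"rise deg",np.degrees(np.arcsin(du[2]/np.linalg.norm(du))))
for n in C: # rim check by depth in pot frame
    pass
ya=np.radians(yaw);e=np.array([np.cos(ya),np.sin(ya),0]);u=np.array([-e[1],e[0],0]);up=np.array([0,0,1.]);a=np.radians(38)
x=np.cos(a)*u+np.sin(a)*up;z=np.cos(a)*up-np.sin(a)*u;R=np.c_[x,np.cross(z,x),z]
np.savez("pot.npz",c=c,R=R)
def hit(f,px,n,p):
    o,r=ray(f,px);return (o+r*((p-o)@n)/(r@n)-c)@R
print("low edge",[hit(T,p,x,c-45*x) for p in((287.7,189.3),(284.5,205),(280,228))])
print("far edge",[hit(S,p,x,c+45*x) for p in((281.1,160),(305,163),(330,165))])
for n in C:
    Q=(C[n]-c)@R;m=(np.abs(Q[...,0])<38)&(np.abs(Q[...,1])<65)&(Q[...,2]<-25)&(Q[...,2]>-110)&(fs[n]["pixels"].max(2)<60)
    m=cv2.erode(m.astype(np.uint8),np.ones((5,5)))>0
    q=Q[m];print(n,m.sum(),"floor z",np.percentile(q[:,2],[5,25,50,75,95]),"x",q[:,0].min(),q[:,0].max())
    m=(np.abs(Q[...,0])<54)&(np.abs(Q[...,1])<84)&(np.abs(Q[...,2])<14)&(fs[n]["pixels"][...,2]>100)
    q=Q[m];w=q[np.abs(q[:,0])>0];print(" top z hi/lo",np.percentile(q[q[:,0]>40][:,2],[50,90,97]),np.percentile(q[q[:,0]<-40][:,2],[50,90,97]),"ext",np.percentile(q,[1,99],axis=0))
for n,c0 in(("side",(286.4,280.5)),("top",(414,229.6))):pass
from workcell import env
print("stand check wall angle")
E
```

```text
hi- [413.  118.9 154.4] 0.6976883473790596
hi+ [570.8  88.9 158.4] 3.3939067000470624
lo- [398.9  40.5  91.7] 0.4335639959730631
lo+ [559.4  11.2  92.9] 5.579428628624374
centre [485.5  64.9 124.3] long 161.9146859417672 yaw -10.538108576694142 across 101.76695149480383 rise deg 39.020958823246545
low edge [array([-45. , -73.5, -80.2]), array([-45. , -32.8, -80.8]), array([-45. ,  26.5, -80.9])]
far edge [array([ 45. ,  80.8, -88. ]), array([ 45. ,  11.1, -90.6]), array([ 45. , -61.6, -83.7])]
side 570 floor z [-78.2 -76.3 -75.  -73.7 -71.5] x -14.965653482450183 31.370693105578003
 top z hi/lo [-0.1  2.2  3.7] [-0.1  2.9  4.5] ext [[-53.3 -81.   -6.2]
 [ 52.3  83.6   5. ]]
top 327 floor z [-79.  -77.1 -75.9 -74.4 -72.4] x -31.879674116626816 -6.403390318122336
 top z hi/lo [-1.9  1.2  2.9] [-3.6  1.2  2.5] ext [[-52.9 -81.1 -13.7]
 [ 53.5  83.3   3.8]]
stand check wall angle
```

The floor reads about 75 mm deep in both views. With the tool held straight down, the gripper body would meet the pot's high rim before the ball reached the floor. I have plenty of time, so before grasping I'll test whether the arm's reach limit lets the tool lean. The test is in free air, towards the base.

Request:
send_rows --steps '[[[-0.55,-0.75,-0.3,0,1],[-0.55,-0.75,-0.3,0,1],[-0.55,-0.75,-0.3,0,1],[-0.55,-0.75,-0.3,0,1],[-0.55,-0.75,-0.3,0,1]]]'

```text
time_s: 0.52
ee_pos: [91.7, -427.6, 274.0]
ee_rot: [-179.9, -0.0, 26.8]
force: [-0.6, -1.1, -0.8]
gripper_width: 91.8
gripper_force: 0.0
```

Request:
send_rows --steps '[[[-0.55,-0.75,0,0,1],[-0.55,-0.75,0,0,1],[-0.55,-0.75,0,0,1],[-0.55,-0.75,0,0,1],[0,0,0,0,1]]]'

```text
time_s: 0.93
ee_pos: [-43.8, -358.3, 273.8]
ee_rot: [-179.8, 0.1, 26.4]
force: [-0.1, -0.9, -0.4]
gripper_width: 90.9
gripper_force: 0.0
```

```bash
python3 - <<'E'
from workcell import env
s=env.state()
for k in("time_s","qpos","ee_pos","ee_rot","force"):print(k,s[k])
E
```

```text
time_s 0.9333
qpos [-98.63196828  -3.7311501  107.16260696  -0.18346679  76.64562442
 -34.95942536]
ee_pos [ -43.81232946 -358.26087843  273.81323069]
ee_rot [-1.79834523e+02  1.02043783e-01  2.63701005e+01]
force [-0.06123077 -0.91899005 -0.39412189]
```

Request:
send_rows --steps '[[[0.6,-0.79,0,0,1],[0.6,-0.79,0,0,1],[0,0,0,0,1]]]'

```text
time_s: 1.18
ee_pos: [-24.1, -277.5, 273.2]
ee_rot: [-179.8, -0.2, 26.7]
force: [1.0, 1.7, 0.2]
gripper_width: 91.0
gripper_force: 0.0
```

```bash
python3 - <<'E'
from workcell import env
import cv2
s=env.state()
for k in("time_s","qpos","ee_pos","ee_rot","force"):print(k,s[k])
f=env.grab_frame("side");cv2.imwrite("pics/in.png",f["pixels"][:,:,::-1])
E
```

```text
time_s 1.1833
qpos [-9.73617746e+01 -1.20175499e+01  1.13866541e+02  3.31231294e-02
  7.84027342e+01 -3.40834098e+01]
ee_pos [ -24.05905322 -277.4503903   273.18444054]
ee_rot [-1.79809680e+02 -1.67916183e-01  2.67146263e+01]
force [1.03526451 1.65887411 0.20922089]
```

View pics/in.png

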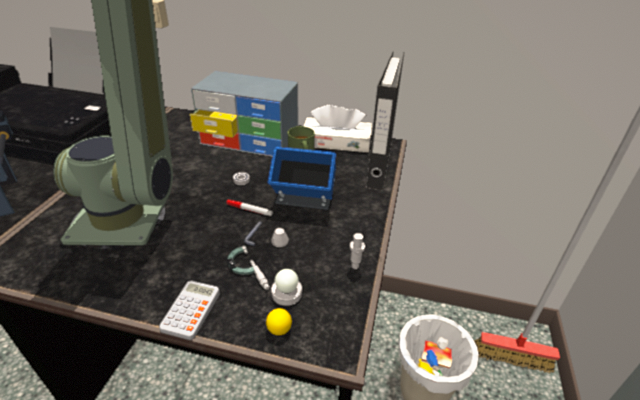

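I'm nowhere near an inner limit, so that test tells me nothing. Fitting the joints shows the wrist joint reaches its end (q5 = 150°) at about z = 720 mm. Pushing outward there, facing +y, should lean the tool in the direction the pot needs. I'll turn the closing line along the pot's y and go there around the front.

Request:
send_rows --steps '[[[0,0,-0.7,-0.96,1],[0,0,-0.7,-0.96,1],[0,0,-0.7,-0.96,1],[0,0,-0.7,-0.96,1],[0,0,-0.7,-0.96,1]]]'

```text
time_s: 1.65
ee_pos: [-24.9, -284.5, 415.3]
ee_rot: [180.0, 0.0, 60.1]
force: [-0.6, -0.6, -0.5]
gripper_width: 91.7
gripper_force: 0.0
```

Request:
send_rows --steps '[[[0,0,-0.7,-0.96,1],[0,0,-0.7,-0.96,1],[0,0,-0.7,-0.96,1],[0.6,0.6,-0.4,0,1],[0.6,0.6,-0.4,0,1]]]'

```text
time_s: 2.07
ee_pos: [31.1, -246.6, 530.8]
ee_rot: [180.0, 0.0, 79.3]
force: [1.5, -0.3, 0.1]
gripper_width: 91.2
gripper_force: 0.0
```

Request:
send_rows --steps '[[[0.6,0.6,-0.4,0,1],[0.6,0.6,-0.4,0,1],[0.6,0.6,-0.4,0,1],[0.6,0.6,-0.4,0,1],[0.6,0.6,-0.4,0,1]]]'

```text
time_s: 2.48
ee_pos: [171.1, -148.9, 610.2]
ee_rot: [179.9, 0.1, 79.6]
force: [1.3, -0.9, 0.1]
gripper_width: 91.3
gripper_force: 0.0
```

Request:
send_rows --steps '[[[0.6,0.6,-0.4,0,1],[0.6,0.6,-0.4,0,1],[0.6,0.6,-0.4,0,1],[0.6,0.6,-0.4,0,1],[0,0,0,0,1]]]'

```text
time_s: 2.9
ee_pos: [288.1, -70.4, 672.9]
ee_rot: [180.0, -0.1, 80.1]
force: [2.3, -0.8, 0.3]
gripper_width: 91.3
gripper_force: 0.0
```

```bash
cat > st.py <<'E'
from workcell import env
import numpy as np
np.set_printoptions(suppress=True,precision=1)
s=env.state()
for k in("time_s","qpos","ee_pos","ee_rot","force","gripper_width","gripper_force"):print(k,s[k])
E
python3 st.py
```

```text
time_s 2.9
qpos [-16.   -1.6  46.7   0.1 134.9  -6.1]
ee_pos [288.1 -70.4 672.9]
ee_rot [180.   -0.1  80.1]
force [ 2.3 -0.8  0.3]
gripper_width 91.26603701848222
gripper_force 0.0
```

Request:
send_rows --steps '[[[0.7,-0.64,0,0,1],[0.7,-0.64,0,0,1],[0.7,-0.64,0,0,1],[0.7,-0.64,0,0,1],[0.7,-0.64,0,0,1]]]'

```text
time_s: 3.32
ee_pos: [185.0, 82.4, 673.4]
ee_rot: [179.9, -0.1, 79.5]
force: [0.6, -0.0, 0.4]
gripper_width: 91.2
gripper_force: 0.0
```

Request:
send_rows --steps '[[[0.7,-0.64,0,0,1],[0.7,-0.64,0,0,1],[0.7,-0.64,0,0,1],[0.7,-0.64,0,0,1],[0.7,-0.64,0,0,1]]]'

```text
time_s: 3.73
ee_pos: [99.0, 223.5, 673.4]
ee_rot: [179.9, -0.1, 79.5]
force: [1.3, -0.1, -0.1]
gripper_width: 91.4
gripper_force: 0.0
```

Request:
send_rows --steps '[[[0.7,-0.3,0,0,1],[0.6,0,-0.5,0,1],[0.6,0,-0.5,0,1],[0.6,0,-0.5,0,1],[0,0,0,0,1]]]'

```text
time_s: 4.15
ee_pos: [108.2, 327.6, 730.3]
ee_rot: [180.0, -0.2, 79.7]
force: [0.7, 1.5, -0.2]
gripper_width: 91.2
gripper_force: 0.0
```

```bash
python3 st.py
```

```text
time_s 4.15
qpos [ 69.8  10.3  21.    0.  148.5  80.2]
ee_pos [108.2 327.6 730.3]
ee_rot [180.   -0.2  79.7]
force [ 0.7  1.5 -0.2]
gripper_width 91.2296729832928
gripper_force 0.0
```

Request:
send_rows --steps '[[[0.1,-0.8,0,0,1],[0.1,-0.5,0,0,1],[0.8,0,-0.2,0,1],[0.8,0,-0.2,0,1],[0,0,0,0,1]]]'

```text
time_s: 4.57
ee_pos: [67.5, 397.1, 719.5]
ee_rot: [-180.0, 0.1, 79.6]
force: [-0.2, 1.4, -0.8]
gripper_width: 91.3
gripper_force: 0.0
```

```bash
python3 st.py
```

```text
time_s 4.5667
qpos [ 78.7  17.   12.8   0.  150.2  89.2]
ee_pos [ 67.5 397.1 719.5]
ee_rot [-180.     0.1   79.6]
force [-0.2  1.4 -0.8]
gripper_width 91.25463757870912
gripper_force 0.0
```

Request:
send_rows --steps '[[[0,0,-1,0,1],[0,0,-1,0,1],[0.7,0,-0.7,0,1],[0.7,0,-0.7,0,1],[0,0,0,0,1]]]'

```text
time_s: 4.98
ee_pos: [64.8, 376.2, 734.8]
ee_rot: [-179.9, -2.2, 79.5]
force: [0.5, 1.2, -0.2]
gripper_width: 91.4
gripper_force: 0.0
```

```bash
python3 st.py
```

```text
time_s 4.9833
qpos [ 78.4  15.1  12.3   0.3 150.4  89.1]
ee_pos [ 64.8 376.2 734.8]
ee_rot [-179.9   -2.2   79.5]
force [ 0.5  1.2 -0.2]
gripper_width 91.40211559624517
gripper_force 0.0
```

It works: the tool has leaned 2.2° in the right direction. Keep pushing.

Request:
send_rows --steps '[[[0,0,-1,0,1],[0,0,-1,0,1],[0,0,-1,0,1],[0,0,-1,0,1],[0,0,-1,0,1]]]'

```text
time_s: 5.4
ee_pos: [55.2, 321.7, 766.9]
ee_rot: [-179.9, -7.4, 79.5]
force: [-0.9, -0.5, -0.4]
gripper_width: 91.4
gripper_force: 0.0
```

```bash
python3 st.py
```

```text
time_s 5.4
qpos [ 78.    9.9  12.3   0.6 150.4  88.9]
ee_pos [ 55.2 321.7 766.9]
ee_rot [-179.9   -7.4   79.5]
force [-0.9 -0.5 -0.4]
gripper_width 91.3977852134045
gripper_force 0.0
```

Request:
send_rows --steps '[[[-0.6,0,-0.8,0,1],[-0.6,0,-0.8,0,1],[-0.6,0,-0.8,0,1],[-0.6,0,-0.8,0,1],[-0.6,0,-0.8,0,1]]]'

```text
time_s: 5.82
ee_pos: [34.8, 224.2, 809.4]
ee_rot: [179.7, -16.2, 79.6]
force: [-0.5, 0.2, 0.8]
gripper_width: 91.1
gripper_force: 0.0
```

```bash
python3 st.py
```

```text
time_s 5.8167
qpos [ 78.    1.2  12.3   0.3 150.4  88.8]
ee_pos [ 34.8 224.2 809.4]
ee_rot [179.7 -16.2  79.6]
force [-0.5  0.2  0.8]
gripper_width 91.14840788029339
gripper_force 0.0
```

Request:
send_rows --steps '[[[-0.6,0,-0.8,0,1],[-0.6,0,-0.8,0,1],[-0.6,0,-0.8,0,1],[-0.6,0,-0.8,0,1],[-0.6,0,-0.8,0,1]]]'

```text
time_s: 6.23
ee_pos: [13.6, 121.2, 836.0]
ee_rot: [179.6, -24.9, 80.0]
force: [0.9, 0.5, 0.6]
gripper_width: 91.5
gripper_force: 0.0
```

Request:
send_rows --steps '[[[-0.6,0,-0.8,0,1],[0,0,0,0,1]]]'

```text
time_s: 6.4
ee_pos: [11.0, 95.3, 840.0]
ee_rot: [179.7, -27.0, 79.7]
force: [-0.3, -0.7, 0.3]
gripper_width: 91.2
gripper_force: 0.0
```

```bash
python3 st.py; python3 - <<'E'
from h import *
np.set_printoptions(suppress=True,precision=1)
S,T=load("side0"),load("top0")
for k,a,b in(("shaft base",(355,267),(381,166)),("yellow",(279,322),(450,234)),("plug top",(279,227),(346,238)),("ball",(286.7,281),(412.5,230))):print(k,*cross(S,a,T,b))
E
```

```text
time_s 6.4
qpos [ 83.2  -9.7  12.3  -3.9 150.5  89.8]
ee_pos [ 11.   95.3 840. ]
ee_rot [179.7 -27.   79.7]
force [-0.3 -0.7  0.3]
gripper_width 91.24188264181605
gripper_force 0.0
shaft base [ 618.8 -175.     5.7] 11.0827197128677
yellow [ 447.9 -345.7   26.8] 0.6770635875482404
plug top [434.4 -82.7  46.1] 6.051937719539726
ball [ 458.1 -249.4   38.1] 0.36856191816475276
```

Request:
send_rows --steps '[[[0,0,1,0,1],[0,0,1,0,1],[0,0,1,0,1],[0,0,1,0,1],[0,0,1,0,1]]]'

```text
time_s: 6.82
ee_pos: [15.7, 158.6, 725.9]
ee_rot: [179.3, -26.2, 81.8]
force: [-1.2, -0.3, 2.5]
gripper_width: 91.4
gripper_force: 0.0
```

Request:
send_rows --steps '[[[0,0,1,0,1],[0,0,1,0,1],[0,0,0,0,1]]]'

```text
time_s: 7.07
ee_pos: [28.5, 193.2, 641.7]
ee_rot: [179.3, -24.5, 79.8]
force: [-0.3, 0.1, -1.6]
gripper_width: 91.3
gripper_force: 0.0
```

```bash
python3 st.py
```

```text
time_s 7.0667
qpos [ 78.5 -26.   71.4  -0.1 110.   88.7]
ee_pos [ 28.5 193.2 641.7]
ee_rot [179.3 -24.5  79.8]
force [-0.3  0.1 -1.6]
gripper_width 91.25121854065084
gripper_force 0.0
```

Request:
send_rows --steps '[[[0,0,1,0,1],[0,0,1,0,1],[0,0,1,0,1],[-0.25,0.45,0.1,0,1],[-0.25,0.45,0.1,0,1]]]'

```text
time_s: 7.48
ee_pos: [62.4, 229.6, 535.4]
ee_rot: [179.2, -25.9, 80.5]
force: [-0.0, -1.5, -0.1]
gripper_width: 91.4
gripper_force: 0.0
```

Request:
send_rows --steps '[[[-0.25,0.5,0.1,0,1],[-0.25,0.5,0.1,0,1],[-0.25,0.6,0.1,0,1],[-0.3,0.7,0.1,0,1],[-0.4,0.7,0.1,0,1]]]'

```text
time_s: 7.9
ee_pos: [137.7, 186.8, 510.0]
ee_rot: [178.8, -25.4, 80.2]
force: [-0.5, 0.4, -0.2]
gripper_width: 91.2
gripper_force: 0.0
```

Request:
send_rows --steps '[[[-0.4,0.7,0.1,0,1],[-0.4,0.7,0.1,0,1],[-0.4,0.7,0.1,0,1],[-0.4,0.7,0.1,0,1],[0,0,0,0,1]]]'

```text
time_s: 8.32
ee_pos: [238.6, 116.4, 467.5]
ee_rot: [179.3, -24.9, 79.5]
force: [0.1, -0.0, 0.6]
gripper_width: 91.5
gripper_force: 0.0
```

```bash
python3 st.py
```

```text
time_s 8.3167
qpos [ -9.1 -19.9  96.1  25.4 101.2   7.2]
ee_pos [238.6 116.4 467.5]
ee_rot [179.3 -24.9  79.5]
force [ 0.1 -0.   0.6]
gripper_width 91.54375106342856
gripper_force 0.0
```

Request:
send_rows --steps '[[[-0.78,0.47,0.22,0,1],[-0.78,0.47,0.22,0,1],[-0.78,0.47,0.22,0,1],[-0.78,0.47,0.22,0,1],[-0.78,0.47,0.22,0,1]]]'

```text
time_s: 8.73
ee_pos: [307.3, -20.5, 364.1]
ee_rot: [178.9, -24.9, 80.1]
force: [0.7, -0.1, 0.7]
gripper_width: 91.4
gripper_force: 0.0
```

Request:
send_rows --steps '[[[-0.78,0.47,0.22,0,1],[-0.78,0.47,0.22,0,1],[-0.78,0.47,0.22,0,1],[-0.78,0.47,0.22,0,1],[-0.78,0.47,0.22,0,1]]]'

```text
time_s: 9.15
ee_pos: [379.5, -159.3, 258.4]
ee_rot: [179.0, -24.9, 80.1]
force: [0.3, -0.0, 1.1]
gripper_width: 91.1
gripper_force: 0.0
```

Request:
send_rows --steps '[[[-0.78,0.47,0.22,0,1],[-0.78,0.47,0.22,0,1],[-0.78,0.47,0.22,0,1],[-0.5,0.3,0.1,0,1],[0,0,0,0,1]]]'

```text
time_s: 9.57
ee_pos: [431.8, -261.9, 180.6]
ee_rot: [179.2, -24.9, 79.9]
force: [-0.7, -0.7, 0.3]
gripper_width: 91.1
gripper_force: 0.0
```

```bash
cat > goto.py <<'E'
from h import *; from workcell import env
def togo(target):
    s=env.state();R=Ro.from_euler('xyz',s["ee_rot"],degrees=True).as_matrix()
    d=R.T@(np.array(target)-s["ee_pos"]);return s,R,d
E
python3 st.py; python3 - <<'E'
from goto import *
np.set_printoptions(suppress=True,precision=2)
fr={}
for n in("side","top"):
    f=env.grab_frame(n);fr[n]=f;np.savez(n+"1.npz",**f)
b=np.array([458.3,-252,42]);s,R,_=togo(b);print("tool z",R[:,2])
tt=b+7*R[:,2];print("togo mm",togo(tt)[2],"rows",togo(tt)[2]/40)
P=cloud(fr["side"]);im=fr["side"]["pixels"].astype(int);m=np.zeros((400,640),bool);m[255:300,265:310]=1
m&=(im.min(2)>90)&(np.ptp(im,2)<60)&(P[...,2]>36)&(P[...,2]<80);print(m.sum(),sphere(P[m]) if m.sum()>50 else 0)
o=np.vstack([cv2.resize(fr["side"]["pixels"][120:340,200:420],None,fx=1.8,fy=1.8)]);o2=cv2.resize(fr["top"]["pixels"][120:340,300:520],None,fx=1.8,fy=1.8)
cv2.imwrite("pics/pre.png",np.hstack([o,o2])[:,:,::-1])
E
```

```text
time_s 9.5667
qpos [-46.   20.4  96.3  20.9  78.6 -42.6]
ee_pos [ 431.8 -261.9  180.6]
ee_rot [179.2 -24.9  79.9]
force [-0.7 -0.7  0.3]
gripper_width 91.05324038028475
gripper_force 0.0
tool z [ 0.09  0.41 -0.91]
togo mm [-49.13  24.69 139.83] rows [-1.23  0.62  3.5 ]
421 (array([ 458.14, -253.62,   43.82]), np.float64(23.93454068817675))
```

View pics/pre.png

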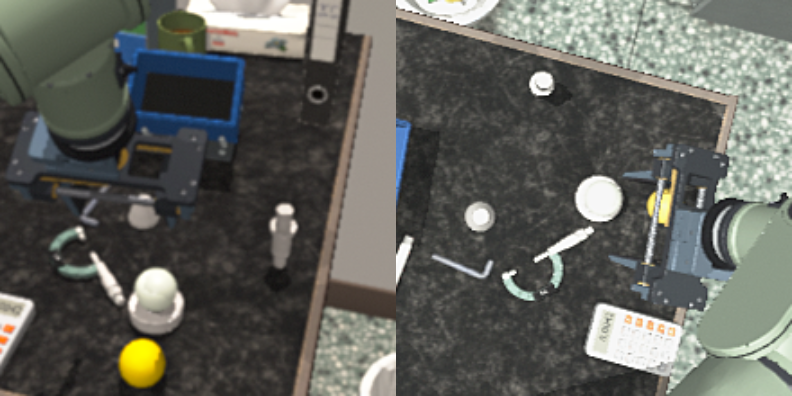

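The crop shows the gripper leaning clear of everything. The ball at (155,288) on its ring and the shaft at (283,235) are untouched. I'm approaching along the tool axis.

Request:
send_rows --steps '[[[-0.62,0.31,0.3,0,1],[-0.62,0.31,0.3,0,1],[0,0,0.8,0,1],[0,0,0.8,0,1],[0,0,0,0,1]]]'

```text
time_s: 10.08
ee_pos: [450.6, -265.6, 79.0]
ee_rot: [179.7, -25.3, 79.9]
force: [-0.2, 0.6, -0.4]
gripper_width: 91.4
gripper_force: 0.0
```

```bash
python3 st.py; python3 - <<'E'
from goto import *
np.set_printoptions(suppress=True,precision=2)
b=np.array([458.3,-252.5,42]);s,R,_=togo(b);print("rows",togo(b+7*R[:,2])[2]/40)
E
```

```text
time_s 10.0833
qpos [-44.9  28.  100.8  22.5  67.8 -46.4]
ee_pos [ 450.6 -265.6   79. ]
ee_rot [179.7 -25.3  79.9]
force [-0.2  0.6 -0.4]
gripper_width 91.4200990006403
gripper_force 0.0
rows [-0.07  0.13  1.16]
```

Request:
send_rows --steps '[[[-0.04,0.07,0.4,0,1],[-0.03,0.06,0.4,0,1],[0,0,0.36,0,1],[0,0,0,0,0.75],[0,0,0,0,0.65]]]' --squeeze 18

```text
time_s: 10.5
ee_pos: [461.7, -253.9, 40.0]
ee_rot: [179.2, -25.0, 80.0]
force: [0.3, 0.1, 0.4]
gripper_width: 80.6
gripper_force: 0.0
```

Request:
send_rows --steps '[[[0,0,0,0,0.57],[0,0,0,0,0.5],[0,0,0,0,0.4],[0,0,0,0,0.4],[0,0,0,0,0.4]]]'

```text
time_s: 10.92
ee_pos: [459.5, -253.1, 38.4]
ee_rot: [179.5, -25.1, 79.9]
force: [-2.8, 0.2, 5.8]
gripper_width: 49.1
gripper_force: 18.0
```

```bash
python3 st.py
```

```text
time_s 10.9167
qpos [-43.4  30.5 103.5  24.   62.2 -47.6]
ee_pos [ 459.5 -253.1   38.4]
ee_rot [179.5 -25.1  79.9]
force [-2.8  0.2  5.8]
gripper_width 49.068218365250665
gripper_force 18.00672948360443
```

Request:
send_rows --steps '[[[0.04,0,-0.09,0,0.4],[0.1,0,-0.22,0,0.4],[0.2,0,-0.45,0,0.4],[0.3,0,-0.65,0,0.4],[0,0,0,0,0.4]]]'

```text
time_s: 11.33
ee_pos: [462.3, -255.8, 104.4]
ee_rot: [178.8, -24.8, 80.0]
force: [0.4, -0.4, -1.6]
gripper_width: 49.2
gripper_force: 18.0
```

```bash
python3 st.py; python3 - <<'E'
from goto import *
np.set_printoptions(suppress=True,precision=2)
for n in("side","top"):
    f=env.grab_frame(n);np.savez(n+"2.npz",**f)
    P=cloud(f);im=f["pixels"].astype(int);s,R,_=togo([0,0,0])
    Q=(P-s["ee_pos"])@R
    m=(np.abs(Q)<[30,30,40]).all(-1)&(im.min(2)>110)&(np.ptp(im,2)<60)&(f["depth"]>0);m=cv2.erode(m.astype(np.uint8),np.ones((2,2)))>0
    print(n,m.sum(), (sphere(P[m])) if m.sum()>20 else 0)
    if m.sum()>20: print(" in tool",R.T@(sphere(P[m])[0]-s["ee_pos"]))
f=np.load("side2.npz")
o=cv2.resize(f["pixels"][180:340,200:400],None,fx=3,fy=3,interpolation=cv2.INTER_CUBIC);cv2.imwrite("pics/held.png",o[:,:,::-1])
E
```

```text
time_s 11.3333
qpos [-43.5  26.   99.6  22.7  69.3 -44.2]
ee_pos [ 462.3 -255.8  104.4]
ee_rot [178.8 -24.8  80. ]
force [ 0.4 -0.4 -1.6]
gripper_width 49.175148288642994
gripper_force 18.000229597091675
side 132 (array([ 461.9 , -257.88,  109.6 ]), np.float64(22.857804624544677))
 in tool [ 0.92  1.03 -7.62]
top 299 (array([ 460.95, -254.47,  111.79]), np.float64(21.143245795656142))
 in tool [ 4.89  0.71 -9.99]
```

View pics/held.png

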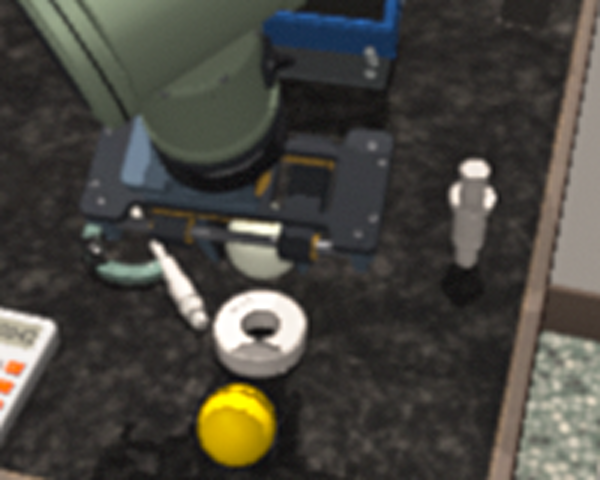

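The ball is held and the ring stays on the desk at (260,335) in the crop. The ball centre sits at about (2, 0.5, -6) mm in the tool frame. I'll work out the carry above the pot's mouth.

```bash
cat > pot.py <<'E'
from goto import *
np.set_printoptions(suppress=True,precision=2)
p=np.load("pot.npz");c,Rp=p["c"]+[0,0,1],p["R"];off=np.array([2,.5,-6])
def report(*goals):
    s=env.state();R=Ro.from_euler('xyz',s["ee_rot"],degrees=True).as_matrix()
    b=s["ee_pos"]+R@off;q=Rp.T@(b-c);print("t",s["time_s"],"ball in pot",q,"rot",s["ee_rot"],"F pot",Rp.T@s["force"],"w",s["gripper_width"],s["gripper_force"])
    print("pot x,z unit moves in rows per 10mm: x",R.T@Rp[:,0]/4,"z",R.T@Rp[:,2]/4,"up",R.T[:,2]/4)
    for g in goals:print(g,"->",(R.T@(c+Rp@np.array(g)-b))/40)
E
python3 - <<'E'
from pot import *
report((-12,0,100),(-12,0,40),(-12,0,0))
E
```

```text
t 11.4333 ball in pot [-263.    -34.08  182.17] rot [179.18 -24.94  79.91] F pot [-1.63  0.8  -1.07] w 49.329970997281144 17.99972355365753
pot x,z unit moves in rows per 10mm: x [ 0.24  0.   -0.06] z [-0.06  0.   -0.24] up [ 0.11  0.   -0.23]
(-12, 0, 100) -> [ 6.58 -0.81  0.57]
(-12, 0, 40) -> [ 6.92 -0.83  2.04]
(-12, 0, 0) -> [ 7.15 -0.83  3.01]
```

Request:
send_rows --steps '[[[0.4,-0.05,-0.1,0,0.4],[0.8,-0.1,0.05,0,0.4],[0.8,-0.1,0.05,0,0.4],[0.8,-0.1,0.05,0,0.4],[0.8,-0.1,0.1,0,0.4]]]'

```text
time_s: 11.85
ee_pos: [464.7, -117.5, 155.0]
ee_rot: [179.5, -25.1, 79.8]
force: [1.1, -0.4, -2.6]
gripper_width: 49.3
gripper_force: 18.0
```

Request:
send_rows --steps '[[[0.8,-0.1,0.1,0,0.4],[0.8,-0.1,0.1,0,0.4],[0.8,-0.1,0.1,0,0.4],[0.4,0,0.1,0,0.4],[0,0,0,0,0.4]]]'

```text
time_s: 12.27
ee_pos: [471.8, -7.3, 188.4]
ee_rot: [179.4, -25.2, 80.0]
force: [-0.8, 0.5, -2.5]
gripper_width: 48.9
gripper_force: 18.0
```

```bash
python3 - <<'E'
from pot import *
report((-12,0,20),(-12,0,-20))
for n in("side","top"):
    f=env.grab_frame(n);np.savez(n+"3.npz",**f)
S,T=[np.load(n+"3.npz")["pixels"] for n in("side","top")]
o=np.hstack([cv2.resize(S[100:240,230:370],None,fx=2.8,fy=2.8,interpolation=2),cv2.resize(T[140:280,210:350],None,fx=2.8,fy=2.8,interpolation=2)]);cv2.imwrite("pics/over.png",o[:,:,::-1])
E
```

```text
t 12.2667 ball in pot [-15.73  -0.11 100.36] rot [179.43 -25.17  80.05] F pot [-1.23  0.93 -2.2 ] w 48.89292311956668 18.00030827522278
pot x,z unit moves in rows per 10mm: x [ 0.24  0.   -0.06] z [-0.06  0.   -0.24] up [ 0.11  0.   -0.23]
(-12, 0, 20) -> [ 0.54 -0.01  1.94]
(-12, 0, -20) -> [ 0.76 -0.01  2.91]
```

View pics/over.png

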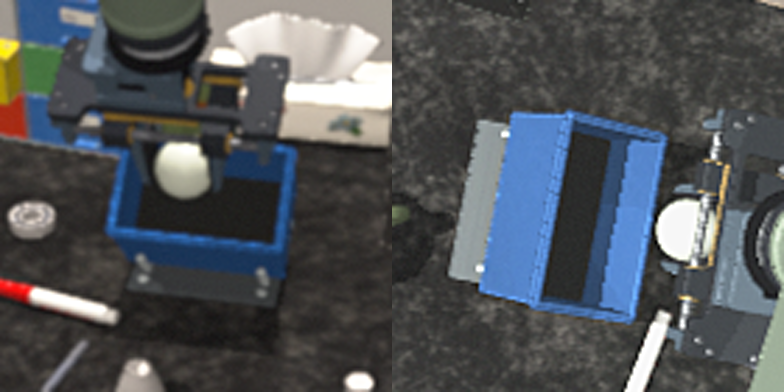

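Both crops show the ball in line with the mouth: side (183,172), and top (685,230) just beyond the low rim. Next I go in along the pot's axis.

Request:
send_rows --steps '[[[0.18,0,0.65,0,0.4],[0.18,0,0.65,0,0.4],[0.15,0,0.6,0,0.4],[0.13,0,0.5,0,0.4],[0.12,0,0.45,0,0.4]]]'

```text
time_s: 12.78
ee_pos: [486.8, 63.2, 95.5]
ee_rot: [179.5, -25.0, 79.7]
force: [-0.3, 1.2, -2.3]
gripper_width: 49.1
gripper_force: 18.0
```

Request:
send_rows --steps '[[[0.05,0,0.2,0,0.4],[0.03,0,0.12,0,0.4],[0,0,0,0,0.4]]]'

```text
time_s: 13.03
ee_pos: [488.9, 71.3, 86.5]
ee_rot: [179.5, -25.1, 79.8]
force: [0.0, -0.8, -1.3]
gripper_width: 49.2
gripper_force: 18.0
```

```bash
python3 - <<'E'
from pot import *
report((-12,0,-45))
E
```

```text
t 13.0333 ball in pot [-15.16  -2.61 -29.43] rot [179.47 -25.06  79.78] F pot [-1.41 -0.15 -0.59] w 49.16249194738634 17.99978345632553
pot x,z unit moves in rows per 10mm: x [ 0.24  0.   -0.06] z [-0.06  0.   -0.24] up [ 0.11  0.   -0.23]
(-12, 0, -45) -> [ 0.16 -0.07  0.36]
```

Request:
send_rows --steps '[[[0.04,0,0.07,0,0.4],[0.03,0,0.07,0,0.4],[0.02,0,0.06,0,0.4],[0.01,0,0.05,0,0.4],[0,0,0,0,0.4]]]'

```text
time_s: 13.45
ee_pos: [490.8, 79.2, 80.0]
ee_rot: [179.3, -25.1, 79.8]
force: [0.4, 0.0, -2.2]
gripper_width: 48.9
gripper_force: 18.0
```

```bash
python3 -c "
from pot import *
report()"
```

```text
t 13.45 ball in pot [-12.76  -2.94 -39.61] rot [179.34 -25.07  79.85] F pot [-1.27 -0.4  -1.82] w 48.91278083514137 17.99973964691162
pot x,z unit moves in rows per 10mm: x [ 0.24  0.   -0.06] z [-0.06  0.   -0.24] up [ 0.11  0.   -0.23]
```

Request:
send_rows --steps '[[[0.01,0,0.05,0,0.4],[0.01,0,0.05,0,0.4],[0,0,0,0,0.4]]]'

```text
time_s: 13.7
ee_pos: [491.1, 81.7, 76.4]
ee_rot: [179.4, -25.1, 79.8]
force: [-0.5, 0.2, -3.4]
gripper_width: 49.2
gripper_force: 18.0
```

```bash
python3 -c "
from pot import *
report()"
```

```text
t 13.7 ball in pot [-12.94  -2.83 -43.93] rot [179.37 -25.06  79.84] F pot [-1.98  0.57 -2.74] w 49.20839303643742 17.999792397022247
pot x,z unit moves in rows per 10mm: x [ 0.24  0.   -0.06] z [-0.06  0.   -0.24] up [ 0.11  0.   -0.23]
```

No contact yet, so I continue in about 2 mm steps, reading the force after each.

Request:
send_rows --steps '[[[0.01,0,0.05,0,0.4],[0,0,0,0,0.4]]]'

```text
time_s: 13.87
ee_pos: [491.4, 82.9, 74.8]
ee_rot: [179.4, -25.1, 79.8]
force: [-0.2, 0.6, -1.9]
gripper_width: 49.1
gripper_force: 18.0
```

```bash
python3 -c "
from pot import *
report()"
```

```text
t 13.8667 ball in pot [-13.    -2.89 -45.95] rot [179.37 -25.07  79.83] F pot [-0.75  0.32 -1.86] w 49.096181394926404 17.99973875284195
pot x,z unit moves in rows per 10mm: x [ 0.24  0.   -0.06] z [-0.06  0.   -0.24] up [ 0.11  0.   -0.23]
```

Request:
send_rows --steps '[[[0.01,0,0.05,0,0.4],[0,0,0,0,0.4]]]'

```text
time_s: 14.03
ee_pos: [491.6, 84.1, 73.2]
ee_rot: [179.4, -25.1, 79.8]
force: [-0.3, 0.4, -3.0]
gripper_width: 48.9
gripper_force: 18.0
```

```bash
python3 -c "
from pot import *
report()"
```

```text
t 14.0333 ball in pot [-13.05  -2.91 -48.02] rot [179.37 -25.07  79.84] F pot [-1.64  0.39 -2.58] w 48.887931680111606 17.999855875968933
pot x,z unit moves in rows per 10mm: x [ 0.24  0.   -0.06] z [-0.06  0.   -0.24] up [ 0.11  0.   -0.23]
```

Request:
send_rows --steps '[[[0.01,0,0.05,0,0.4],[0,0,0,0,0.4]]]'

```text
time_s: 14.2
ee_pos: [492.1, 85.2, 71.7]
ee_rot: [179.3, -25.1, 79.8]
force: [-0.0, -0.3, -0.8]
gripper_width: 49.0
gripper_force: 18.0
```

```bash
python3 -c "
from pot import *
report()"
```

```text
t 14.2 ball in pot [-13.07  -3.14 -49.92] rot [179.34 -25.06  79.85] F pot [-0.68 -0.04 -0.43] w 48.967293966437715 17.99979329109192
pot x,z unit moves in rows per 10mm: x [ 0.24  0.   -0.06] z [-0.06  0.   -0.24] up [ 0.11  0.   -0.23]
```

Request:
send_rows --steps '[[[0.01,0,0.04,0,0.4],[0,0,0,0,0.4]]]'

```text
time_s: 14.37
ee_pos: [492.3, 86.2, 70.5]
ee_rot: [179.3, -25.1, 79.9]
force: [-0.6, -1.8, -0.1]
gripper_width: 49.5
gripper_force: 18.0
```

```bash
python3 -c "
from pot import *
report()"
```

```text
t 14.3667 ball in pot [-13.04  -3.16 -51.46] rot [179.33 -25.06  79.85] F pot [-1.57  0.28  1.11] w 49.52231154437401 18.00000697374344
pot x,z unit moves in rows per 10mm: x [ 0.24  0.   -0.06] z [-0.06  0.   -0.24] up [ 0.11  0.   -0.23]
```

Request:
send_rows --steps '[[[0,0,0,0,0.4],[0,0,0,0,0.4]]]'

```text
time_s: 14.53
ee_pos: [492.3, 86.1, 70.6]
ee_rot: [179.3, -25.1, 79.9]
force: [-0.7, 0.2, 0.2]
gripper_width: 48.9
gripper_force: 18.0
```

```bash
python3 -c "
from pot import *
report()"
```

```text
t 14.5333 ball in pot [-13.04  -3.16 -51.31] rot [179.33 -25.06  79.85] F pot [0.13 0.69 0.12] w 48.90409237013213 18.000096380710602
pot x,z unit moves in rows per 10mm: x [ 0.24  0.   -0.06] z [-0.06  0.   -0.24] up [ 0.11  0.   -0.23]
```

I felt the floor: the force along the pot's axis rose about 2.5 N at ball z ≈ -49. Next I slide gently to the low wall.

Request:
send_rows --steps '[[[-0.036,0,0.009,0,0.4],[-0.036,0,0.009,0,0.4],[-0.036,0,0.009,0,0.4],[0,0,0,0,0.4]]]'

```text
time_s: 14.87
ee_pos: [491.8, 82.6, 67.6]
ee_rot: [179.3, -25.1, 79.8]
force: [1.4, -0.5, 0.5]
gripper_width: 49.2
gripper_force: 18.0
```

```bash
python3 -c "
from pot import *
report()"
```

```text
t 14.8667 ball in pot [-17.64  -3.32 -51.45] rot [179.33 -25.07  79.82] F pot [ 0.12 -1.5   0.57] w 49.1634854332766 18.000047206878662
pot x,z unit moves in rows per 10mm: x [ 0.24  0.   -0.06] z [-0.06  0.   -0.24] up [ 0.11  0.   -0.23]
```

Request:
send_rows --steps '[[[-0.036,0,0.009,0,0.4],[0,0,0,0,0.4]]]'

```text
time_s: 15.03
ee_pos: [491.6, 81.4, 66.7]
ee_rot: [179.3, -25.1, 79.8]
force: [0.3, -0.6, 0.3]
gripper_width: 48.9
gripper_force: 18.0
```

```bash
python3 -c "
from pot import *
report()"
```

```text
t 15.0333 ball in pot [-19.13  -3.35 -51.48] rot [179.33 -25.06  79.83] F pot [-0.24 -0.43  0.51] w 48.90907428884376 18.000037372112274
pot x,z unit moves in rows per 10mm: x [ 0.24  0.   -0.06] z [-0.06  0.   -0.24] up [ 0.11  0.   -0.23]
```

Request:
send_rows --steps '[[[-0.03,0,0.008,0,0.4],[0,0,0,0,0.4]]]'

```text
time_s: 15.2
ee_pos: [491.3, 80.5, 65.9]
ee_rot: [179.3, -25.1, 79.8]
force: [-0.2, -0.8, -0.1]
gripper_width: 48.9
gripper_force: 18.0
```

```bash
python3 -c "
from pot import *
report()"
```

```text
t 15.2 ball in pot [-20.37  -3.23 -51.57] rot [179.34 -25.06  79.84] F pot [-0.75  0.07  0.4 ] w 48.92576635241201 18.00008475780487
pot x,z unit moves in rows per 10mm: x [ 0.24  0.   -0.06] z [-0.06  0.   -0.24] up [ 0.11  0.   -0.23]
```

Request:
send_rows --steps '[[[-0.024,0,0.006,0,0.4],[0,0,0,0,0.4]]]'

```text
time_s: 15.37
ee_pos: [491.3, 80.2, 65.5]
ee_rot: [179.3, -25.1, 79.8]
force: [1.1, 1.0, 1.4]
gripper_width: 48.9
gripper_force: 18.0
```

```bash
python3 -c "
from pot import *
report()"|head -1
```

```text
t 15.3667 ball in pot [-20.86  -3.26 -51.61] rot [179.35 -25.11  79.82] F pot [ 1.77 -0.89  0.38] w 48.90732644329181 18.000071346759796
```

Request:
send_rows --steps '[[[-0.024,0,0.006,0,0.4],[0,0,0,0,0.4]]]'

```text
time_s: 15.53
ee_pos: [491.3, 80.1, 65.4]
ee_rot: [179.4, -25.2, 79.8]
force: [0.2, 5.2, 5.1]
gripper_width: 49.3
gripper_force: 18.0
```

```bash
python3 -c "
from pot import *
report()"|head -1
```

```text
t 15.5333 ball in pot [-21.02  -3.28 -51.64] rot [179.36 -25.2   79.8 ] F pot [7.26 0.75 0.85] w 49.30538239444138 18.000228703022003
```

Request:
send_rows --steps '[[[-0.024,0,0.006,0,0.4],[0,0,0,0,0.4]]]'

```text
time_s: 15.7
ee_pos: [491.3, 80.0, 65.3]
ee_rot: [179.4, -25.3, 79.8]
force: [1.0, 7.9, 7.4]
gripper_width: 49.3
gripper_force: 18.0
```

```bash
python3 -c "
from pot import *
report()"|head -1
```

```text
t 15.7 ball in pot [-21.13  -3.33 -51.67] rot [179.37 -25.3   79.78] F pot [10.86  0.46  0.93] w 49.275009974851365 18.000405728816986
```

Wall felt: the force across the pot is 11 N and the ball no longer advances. I'm backing off the push a little.

Request:
send_rows --steps '[[[0.05,0,-0.012,0,0.4],[0,0,0,0,0.4],[0,0,0,0,0.4]]]'

```text
time_s: 15.95
ee_pos: [491.2, 80.1, 65.5]
ee_rot: [179.3, -25.1, 79.9]
force: [0.7, 2.3, 3.8]
gripper_width: 49.5
gripper_force: 18.0
```

```bash
python3 -c "
from pot import *
report()"|head -1
```

```text
t 15.95 ball in pot [-20.91  -3.24 -51.58] rot [179.32 -25.08  79.86] F pot [ 4.16 -0.23  1.51] w 49.478080819635316 18.00015091896057
```

Request:
send_rows --steps '[[[0.015,0,-0.004,0,0.4],[0,0,0,0,0.4]]]' --squeeze 6

```text
time_s: 16.12
ee_pos: [491.2, 80.1, 65.5]
ee_rot: [179.3, -25.0, 79.9]
force: [0.5, 1.2, 1.5]
gripper_width: 49.5
gripper_force: 6.0
```

Request:
send_rows --steps '[[[0,0,0,0,0.56],[0,0,0,0,0.6],[0,0,0,0,0.68],[0,0,0,0,0.76],[0,0,0,0,0.76]]]'

```text
time_s: 16.53
ee_pos: [491.0, 80.4, 65.6]
ee_rot: [179.4, -25.1, 79.8]
force: [-0.1, -0.2, 0.5]
gripper_width: 69.2
gripper_force: 0.0
```

```bash
python3 -c "
from pot import *
report((-15,-3.3,-20),(-15,-3.3,60))"
```

```text
t 16.5333 ball in pot [-20.72  -2.99 -51.67] rot [179.37 -25.05  79.84] F pot [0.17 0.05 0.56] w 69.20217118234216 0.0
pot x,z unit moves in rows per 10mm: x [ 0.24  0.   -0.06] z [-0.06  0.   -0.24] up [ 0.11  0.   -0.23]
(-15, -3.3, -20) -> [-0.04  0.01 -0.8 ]
(-15, -3.3, 60) -> [-0.49  0.03 -2.75]
```

Released, and the force is back near zero. I'm drawing out along the pot's axis.

Request:
send_rows --steps '[[[0,0,-0.2,0,0.76],[0,0,-0.4,0,0.76],[-0.08,0,-0.6,0,0.76],[-0.15,0,-0.75,0,0.76],[-0.18,0,-0.75,0,0.76]]]'

```text
time_s: 16.95
ee_pos: [478.6, 20.5, 157.9]
ee_rot: [179.4, -25.0, 79.9]
force: [1.0, 1.0, -0.1]
gripper_width: 69.8
gripper_force: 0.0
```

Request:
send_rows --steps '[[[-0.18,0,-0.75,0,0.76],[-0.18,0,-0.75,0,0.76],[-0.18,0,-0.8,0,0.76],[-0.18,0,-0.8,0,0.76],[-0.3,0,-0.8,0,0.76]]]'

```text
time_s: 17.37
ee_pos: [458.6, -80.8, 282.8]
ee_rot: [179.3, -25.0, 79.9]
force: [0.5, 0.2, 0.0]
gripper_width: 69.2
gripper_force: 0.0
```

Request:
send_rows --steps '[[[-0.7,0,-0.5,0,0.76],[-0.7,0,-0.5,0,0.76],[-0.7,0,-0.5,0,0.76],[0,0,0,0,0.76],[0,0,0,0,0.76]]]'

```text
time_s: 17.78
ee_pos: [440.5, -181.4, 299.7]
ee_rot: [179.3, -25.0, 79.7]
force: [0.5, 0.6, 0.7]
gripper_width: 69.3
gripper_force: 0.0
```

```bash
python3 - <<'E'
from pot import *
report()
for n in("side","top"):
    f=env.grab_frame(n)
    Q=(cloud(f)-c)@Rp;im=f["pixels"].astype(int)
    m=(np.abs(Q[...,0])<44)&(np.abs(Q[...,1])<74)&(Q[...,2]<-10)&(Q[...,2]>-80)&(im.min(2)>90)&(np.ptp(im,2)<60)
    print(n,m.sum(),sphere(Q[m]) if m.sum()>30 else 0)
    np.savez(n+"4.npz",**f)
S,T=[np.load(n+"4.npz")["pixels"] for n in("side","top")]
o=np.hstack([cv2.resize(S[100:300,200:400],None,fx=1.98,fy=1.98),cv2.resize(T[130:330,210:410],None,fx=1.98,fy=1.98)]);cv2.imwrite("pics/end.png",o[:,:,::-1])
E
```

```text
t 17.7833 ball in pot [-86.61  -1.2  296.98] rot [179.34 -25.04  79.66] F pot [ 0.97 -0.35  0.17] w 69.32051483850469 0.0
pot x,z unit moves in rows per 10mm: x [ 0.24  0.   -0.06] z [-0.06  0.   -0.24] up [ 0.11  0.   -0.23]
side 192 (array([-19.82,  -2.03, -58.88]), np.float64(29.2936407723634))
top 320 (array([-21.08,  -3.54, -54.11]), np.float64(24.803394637501416))
```

View pics/end.png

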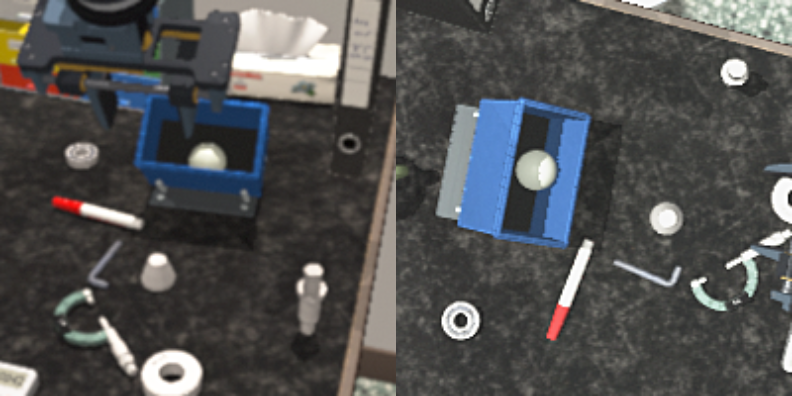

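The ball rests in the low corner, at side (207,158) and top (536,170). The plug, the shaft and the ring stand undisturbed, and the gripper is clear. Handing in.

```bash
python3 -c "
from workcell import env
print(env.job_done())"
```

```text
the job is handed in; nothing more can be done
None
```

The white ball is in the low corner of the blue pot: I held it until I felt both the floor and the low wall, then let go and drew the gripper clear; the push on the wall briefly reached about 12 N, the job was handed in at about 18 s, and no verdict came back.

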